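Lock the parcel stop

TASK

The stop on the parcel measuring rail is set to the right length, but its clamp lever is loose. Swing the lever clockwise (seen from above) until it goes solid, then lean on its grip post with about 12 N (1 N m) for a good second without it turning any further, never more than 16 N; let go gently, then press the sprung buffer plate in towards the stop with about 12 N for a second to check that the stop holds. Do not shift the stop along the rail, and leave the tape roll, the marker and the parcel alone.

Things in the scene. Friction and masses are not known exactly. Their poses are not given: they have to be found in the camera images.
- rail: Flat aluminium measuring rail fixed on the table, 60 wide (its x) x 560 long (its y) x 30 mm high, with dark scale marks. Origin: centre of its underside, on the table. An upright end plate, 80 x 12 x 80 mm high, stands at its -y end, centred 274 mm from the origin.
- stop: Dark steel carriage straddling the rail, 90 (x) x 70 (y) mm, top 58 mm above its origin; it carries the lever on top and the buffer plate at its -y side. Axes parallel to the rail's. Origin: on the rail's centre line under the carriage's middle, 0 to 3 mm above the table. Unclamped it slides along the rail at 8 N or more; clamped it holds about 20 N.
- pad: Brass clamp pad, a disc 16 mm across, 6 mm thick, hidden in the carriage under the lever's axis; the lever drives it down onto the rail's top, 14 mm per rad. Origin: centre of its underside. While the lever is pushed clockwise it presses on the rail with about (torque in N m - 0.4) / 0.014 newtons.
- lever (a joint): Clamp lever angle, rad, growing clockwise from above (tightening); starts loose at 0 to 0.5. At 1.2 the lever points along the rail's +y, at less it points that much more to the rail's -x. Loose it turns at 4 to 6 N on the post. It goes solid between 1.0 and 1.2 (varies), then reaches 1 N m within about 0.07 rad. Let go slowly, the thread keeps the pad pressed with about 28 N.
- lever_axis (a point): Point on the lever's vertical turning axis, 96 to 99 mm above the table, 11 mm above the top of its hub (28 mm across). Same height as lever_grip.
- lever_grip (a point): Middle of the grip post: an upright black round post 16 mm in diameter, 50 mm high (25 mm above and below this point), on the end of the lever's 12 mm thick arm, 85 mm from the axis. The arm's centre line is 20 mm below this point; the post's top is 121 to 124 mm above the table.
- buffer (a joint): Travel of the sprung buffer plate towards the carriage in m: 0 at rest, 0.009 at its end; spring 2 N per mm, so 12 N gives 0.006.
- buffer_face (a point): Point on the outer face of the buffer plate, an upright steel plate 80 wide (along the rail's x) x 10 thick x 80 mm high, 25 mm below its top edge and midway across its width; its top is 114 to 117 mm above the table. The face looks to the rail's -y and is pressed towards the rail's +y.
- tape: Yellow tape roll lying flat, 100 mm across, 48 mm high; origin at the centre of its underside. Bystander.
- marker: Black marker pen lying on the table, 120 mm long, 18 mm thick; origin at the middle of its underside, its x along the pen. Bystander.
- parcel: Cardboard parcel 120 (x) x 180 (y) x 70 mm high with a yellow tape band; origin at the centre of its underside. Bystander.

How it is judged:
By the outcome, as a careful person would: the job done as asked, in the order asked, and still so for the second after the job is handed in, with the robot touching nothing.
It also fails if it takes over 64 s, if anything falls off the work surface, if the arm or the gripper's body presses on something with over 40 N, if the wrist force passes 120 N, or if a joint passes its speed limit or range.

ROBOT

A 6-joint arm with a two-finger parallel gripper is mounted at the origin on the work surface. World frame = base frame: x ahead of the robot, y to its left, z up, the work surface at z = 0. Lengths are in m, angles in rad, forces in N, time in s.
With the tool pointing down it reaches from about 0.25 to 0.725 m from the base axis. Payload 4 kg.
Tool frame: the origin (TCP) lies at the very end of the fingers, on their centre line; the grasp point (between the pads) lies 19 mm behind it; z points along the fingers, y is the line along which they close (so a half turn about z gives the same grasp; the last joint's range is limited). The gripper opens to 85 mm and grips with 20 to 120 N. Pads are 22 mm wide; open, the fingers measure 114 mm over their backs; the gripper's body (76 mm by 85 mm) begins 54 mm behind the grasp point. The pads swing forward as they close: fully open they stand 13 mm farther back than shut.
Start: joints at [1.297, 0.241, 0.005, 1.335, 0, 1.571], TCP at [0.135, 0.481, 0.231] pointing down, gripper open.
Joint ranges: [-2.72, 2.72], [-1.05, 1.87], [-1.09, 1.28], [-1.99, 2.15], [-1.42, 1.44], [-3.14, 3.14]. Speed limits (rad/s): [2.79, 2.79, 3.14, 3.14, 3.14, 3.14].

INTERFACE

Orientations are given as a unit quaternion [x, y, z, w].
In Python, from workcell import bot gives the robot as it stands.
- The arm moves only by the tool carry_out, never from a script. Its argument "increments" is one flat list of numbers, 5 for each row, row after row: the finger opening in cm, from 0 to 8.54, then the shift along the tool's x, y, z in cm, then the turn about the tool's z in rad. A call has exactly 5 rows; each row shifts and turns the commanded pose from where the row before left it, along the tool's axes as they then stand; what a row does not reach is not made up. A row lasts 1/8 s, in which the tool goes at most 62.5 mm and 10.7 degrees, less where a joint would pass 70% of its speed; a pose out of reach is approached as far as the arm can. A call with a gripper value outside its range is refused whole. The fingers move at their own pace and stop on an object; the grip force is fixed at half the most. Time passes only in rows, so rows that do not move let the fingers close, or fill a call up. It gives the time, the measured TCP pose, the force, the opening and the grip force at its end, in the units of the state.
- bot.get_obs(): the state, without advancing time (a new reading comes with each control period).
- bot.camera(name): name is "side" or "top" or "wrist"; returns a dict with "pixels" (480x640x3 uint8, blue, green, red), "range_z" (480x640 float32, m along the optical axis (not along the pixel's ray), 0 where there is no reading), "mtx" (3x3 intrinsics, pixels), "eye" and "attitude" of the camera in the world. Camera axes: x right, y down, z forward; pixel columns grow to the right and rows downward; lengths in m; the calibration is good to about 2 mm. A picture is of the moment at which its call begins.
- bot.job_done(): hands the job in; it is judged then, once.
Trained networks look in a picture, given as the dict that the camera call returned (one of the last four; its "shot" number tells which), for a name from the list of things; names that differ only in an ending like _2 or _b are one class to them, and where a whole thing is asked for, a point or a joint stands for the part that bears it (a point fixed in the world has none). Each returns a list of dicts, best first, with "p" (0 to 1); they miss things now and then, are a little off and sometimes report something else, mostly with a low value. They report only what shows in the picture. A call takes as long as a camera call.
- bot.find_in(picture, name): "xyz" ([x, y, z] in m, in the coordinates of the camera as it stood for that picture, good to about 4 mm: the middle of the surface that is visible of it).
- bot.regions_of(picture, name): "mask" (480x640 bool, what is visible of it).
- bot.place_of(picture, name): "xyz" ([x, y, z] in m, in the coordinates of the camera as it stood for that picture, good to about 4 mm: a listed point, or the origin of a listed thing).
The state is a dict: "clock": time; "joint_pos": joint angles; "joint_vel": joint speeds; "tau": joint torques, N m; "eef_pos": TCP position; "tool_rot": TCP orientation; "ft_force": force on the tool from outside, world axes, zero at the start; "ft_torque": the same for the moment, N m; "grip_width": finger opening in m; "grasp_force": force on a finger pad.
Only numpy, scipy, OpenCV 4.12 (cv2) and the standard library are available. Lean on these libraries where they do the work, as an engineer would, in place of code of your own. Each camera call takes 0.05 s, during which the arm holds its last target. There are 200 camera calls.

## Working session

There is one attempt and no reset: what is moved stays moved. The work goes in short steps, Python scripts to look and compute and a tool call to move; the robot and the scene stay as the last step left them, time stands still between calls to the robot, and variables do not carry over. Pictures are saved under pics/ and viewed, at most 10 in all, crops included, and the job is handed in when it is done.

Besides the shell and the picture viewer there is one more tool, called in YAML: its name, and indented under it one key for each argument. carry_out: Moves the arm, as the interface text tells. Its arguments: {"type":"object","properties":{"increments":{"type":"array","items":{"type":"number"}}},"required":["increments"]}

```bash
mkdir -p pics; ls; cat > h.py <<'E'
import numpy as np, cv2
from scipy.spatial.transform import Rotation as R
from workcell import bot
def w(p,x):
    a=np.array(p["attitude"],float)
    M=R.from_quat(a).as_matrix() if a.size==4 else a
    return M@np.array(x)+np.array(p["eye"])
E
python3 - <<'E'
from h import *
o=bot.get_obs(); print({k:np.round(v,3) for k,v in o.items()})
for c in ["top","side"]:
    p=bot.camera(c); cv2.imwrite(f"pics/{c}0.png",p["pixels"]); print(c,p["eye"],p["attitude"])
    for n in ["rail","stop","lever","lever_axis","lever_grip","buffer_face","tape","marker","parcel"]:
        print(n,[(np.round(w(p,d["xyz"]),3),round(d["p"],2)) for d in bot.place_of(p,n)[:2]] if n!="lever" else '')
E
```

```text
pics
{'clock': np.float64(0.0), 'joint_pos': array([ 1.297,  0.241,  0.004,  1.335, -0.   ,  1.571]), 'joint_vel': array([-0.001,  0.001,  0.001,  0.   ,  0.001, -0.001]), 'tau': array([ 1.0000e-03, -3.7232e+01,  2.5241e+01,  1.7000e-02,  0.0000e+00,
        0.0000e+00]), 'eef_pos': array([0.135, 0.481, 0.23 ]), 'tool_rot': array([ 0.136,  0.991, -0.001, -0.   ]), 'ft_force': array([ 0.328,  0.334, -0.251]), 'ft_torque': array([ 0.001, -0.008, -0.037]), 'grasp_force': np.float64(0.0), 'grip_width': np.float64(0.085)}
top [ 0.47104832 -0.00470143  1.08703311] [ 0.71247232 -0.70135037  0.00426234 -0.02174119]
rail []
stop [(array([0.565, 0.116, 0.002]), 0.92)]
lever 
lever_axis [(array([0.557, 0.121, 0.097]), 0.89)]
lever_grip [(array([0.513, 0.185, 0.097]), 0.88)]
buffer_face [(array([0.553, 0.054, 0.093]), 0.62)]
tape [(array([ 0.302, -0.233,  0.001]), 0.84)]
marker [(array([ 0.309,  0.214, -0.001]), 0.55), (array([0.554, 0.077, 0.002]), 0.24)]
parcel [(array([ 0.77 ,  0.024, -0.001]), 0.59)]
side [ 0.25947664 -0.84880712  0.7637723 ] [ 0.88416203 -0.1400943   0.066976   -0.44061923]
rail [(array([ 0.554,  0.078, -0.001]), 0.91)]
stop [(array([ 0.558,  0.117, -0.005]), 0.67), (array([0.768, 0.029, 0.002]), 0.38)]
lever 
lever_axis [(array([0.56 , 0.119, 0.095]), 0.65)]
lever_grip [(array([0.507, 0.187, 0.093]), 0.7)]
buffer_face [(array([0.554, 0.056, 0.089]), 0.58)]
tape [(array([ 0.302, -0.227,  0.001]), 0.6)]
marker [(array([ 0.309,  0.211, -0.001]), 0.46)]
parcel [(array([ 0.77 ,  0.028, -0.   ]), 0.57)]
```

View pics/top0.png

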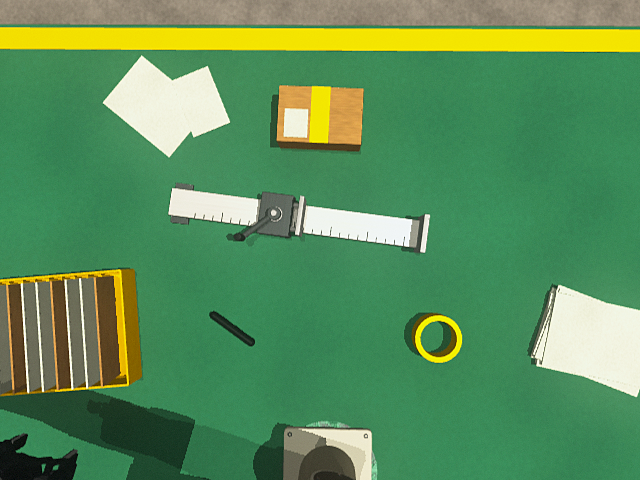

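```bash
python3 - <<'E'
from h import *
p=bot.camera("top")
m=p["mtx"];Z=p["range_z"]
v,u=np.mgrid[:480,:640]
A=np.array(p["attitude"]);M=R.from_quat(A).as_matrix()
P=np.stack([(u-m[0,2])/m[0,0]*Z,(v-m[1,2])/m[1,1]*Z,Z],-1)@M.T+np.array(p["eye"])
for n in ["rail","buffer_face","lever_grip","stop"]:
    for d in bot.regions_of(p,n)[:1]:
        q=P[d["mask"]&(Z>0)]; print(n,d["p"],len(q),np.round(np.percentile(q,[2,50,98],axis=0),3).tolist())
        if n=="rail":
            q=q[abs(q[:,2]-.03)<.006]; 
            r=cv2.minAreaRect(q[:,:2].astype(np.float32)); print(r)
            c=q[:,:2]-q[:,:2].mean(0); e=np.linalg.svd(c,full_matrices=False)[2]; print(e)
# post top & buffer top by height
for lo,hi,nm in [(.108,.13,"high")]:
    s=(P[...,2]>lo)&(P[...,2]<hi)&(abs(P[...,0]-.54)<.12)&(abs(P[...,1]-.12)<.13)
    n,l,st,c=cv2.connectedComponentsWithStats(s.astype(np.uint8))
    for i in range(1,n):
        if st[i,4]>8:
            q=P[l==i]; print(st[i],q.mean(0).round(4),np.ptp(q,axis=0).round(3),cv2.minAreaRect(q[:,:2].astype(np.float32)))
E
```

```text
rail 0.94 6631 [[0.499, -0.197, -0.0], [0.553, 0.026, 0.029], [0.612, 0.346, 0.079]]
((0.5566794872283936, 0.08151556551456451), (0.548797070980072, 0.07457784563302994), 82.71070098876953)
[[ 0.11749052  0.993074  ]
 [ 0.993074   -0.11749052]]
buffer_face 0.55 259 [[0.516, 0.053, 0.043], [0.552, 0.06, 0.113], [0.589, 0.067, 0.117]]
lever_grip 0.92 419 [[0.502, 0.105, 0.058], [0.539, 0.143, 0.083], [0.57, 0.19, 0.122]]
stop 0.6 1889 [[0.508, 0.055, 0.041], [0.554, 0.11, 0.059], [0.601, 0.18, 0.119]]
[295 196  10  40 201] [0.5535 0.0614 0.1139] [0.079 0.017 0.01 ] ((0.5536250472068787, 0.061499547213315964), (0.009942215867340565, 0.07991050183773041), 83.18355560302734)
[234 233   8   8  53] [0.5083 0.1838 0.1198] [0.014 0.014 0.013] ((0.5089627504348755, 0.1839393824338913), (0.014069524593651295, 0.013502624817192554), 1.9926114082336426)
```

The top view shows the carriage at about (277,214), with the lever pointing down-left to its post at (238,237). The buffer plate is at (300,216), the parcel at (320,117), the tape at (438,338), the marker at (232,328), and a crate at (70,330) lies near my path. The measured heights (post top 0.12, buffer top 0.115) match the task sheet. The lever angle is about 0.43 rad.

```bash
cat >> h.py <<'E'
def cloud(p):
    m=p["mtx"];Z=p["range_z"];v,u=np.mgrid[:480,:640]
    return np.stack([(u-m[0,2])/m[0,0]*Z,(v-m[1,2])/m[1,1]*Z,Z],-1)@R.from_quat(p["attitude"]).as_matrix().T+np.array(p["eye"])
def delta(x,y,z,a):
    """tool shift in cm (axes as they stand) and tool-z turn so that the TCP is at x,y,z, tool y at world angle a"""
    o=bot.get_obs();M=R.from_quat(o["tool_rot"]).as_matrix()
    d=M.T@(np.array([x,y,z])-o["eef_pos"])*100
    t=np.arctan2(M[1,1],M[0,1])-a; t=(t+np.pi/2)%np.pi-np.pi/2
    print("shift cm",d.round(2),"turn",round(t,3),"| pos",o["eef_pos"].round(4),"F",o["ft_force"].round(2),"w",o["grip_width"].round(3),"tilt",M[:,2].round(3),"t",round(o["clock"],2),"j",o["joint_pos"].round(2))
E
python3 - <<'E'
from h import *
P=cloud(bot.camera("top"))
s=(P[...,1]>.32)&(P[...,0]>.15)&(P[...,0]<.5)
print(np.percentile(P[s][:,2],[50,90,99]))
delta(.512,.187,.20,.657)
E
```

```text
[0.02606626 0.11011334 0.37784237]Traceback (most recent call last):
  File "<stdin>", line 5, in <module>
  File "h.py", line 16, in delta
    print("shift cm",d.round(2),"turn",round(t,3),"| pos",o["eef_pos"].round(4),"F",o["ft_force"].round(2),"w",o["grip_width"].round(3),"tilt",M[:,2].round(3),"t",round(o["clock"],2),"j",o["joint_pos"].round(2))
                                                                                                               ^^^^^^^^^^^^^^^^^^^^^
AttributeError: 'float' object has no attribute 'round'
```

carry_out:
  increments: [8.5,-4.4,-1.8,0,0,3,-4.4,-1.8,0,0,3,-4.4,-1.8,0,0,3,-4.4,-1.8,0,0,3,-4.4,-1.8,0,0]

```text
clock: 1.82
eef_pos: [0.3238, 0.3343, 0.2315]
tool_rot: [0.136, 0.991, 0.0, 0.0]
ft_force: [0.5, 1.1, 0.0]
grip_width: 0.0304
grasp_force: 0.0
```

carry_out:
  increments: [3,-4.4,-1.8,0,0,3,-4.4,-1.8,0,0,3,-4.4,-1.8,0,0,3,-4.4,-1.8,0,0,3,-4.4,-1.8,0,0]

```text
clock: 2.45
eef_pos: [0.5113, 0.188, 0.2314]
tool_rot: [0.137, 0.991, 0.0, 0.0]
ft_force: [0.4, 1.3, 0.4]
grip_width: 0.0298
grasp_force: 0.0
```

carry_out:
  increments: [3,0,0,0,0.16,3,0,0,0,0.16,3,0,0,0,0.16,3,0,0,0,0.16,3,0,0,0,0]

```text
clock: 3.08
eef_pos: [0.5102, 0.1891, 0.2312]
tool_rot: [0.44, 0.898, -0.0, -0.0]
ft_force: [0.5, 0.3, 0.5]
grip_width: 0.0298
grasp_force: 0.0
```

```bash
sed -i 's/o\["grip_width"\].round(3)/round(float(o["grip_width"]),4)/' h.py; python3 - <<'E'
from h import *
delta(.510,.185,.093,.657)
for c in ["wrist","side"]:
    p=bot.camera(c); cv2.imwrite(f"pics/{c}1.png",p["pixels"])
    for n in ["lever_axis","lever_grip"]:
        print(n,[(np.round(w(p,d["xyz"]),4),round(d["p"],2)) for d in bot.place_of(p,n)[:2]])
    P=cloud(p); s=(P[...,2]>.112)&(P[...,2]<.13)&(abs(P[...,0]-.51)<.025)&(abs(P[...,1]-.185)<.025)
    q=P[s]; print(len(q), q.mean(0).round(4) if len(q) else '', (q.min(0)+q.max(0)).round(4)/2 if len(q) else '')
E
```

```text
shift cm [-0.31 -0.26 13.82] turn 0.002 | pos [0.5102 0.1891 0.2312] F [0.47 0.34 0.45] w 0.0298 tilt [-0. -0. -1.] t 3.08 j [ 0.35  0.33  0.12  1.37 -0.    1.27]
lever_axis [(array([0.5592, 0.1159, 0.0987]), 0.95)]
lever_grip [(array([0.5062, 0.18  , 0.096 ]), 0.8)]
470 [0.5085 0.1869 0.1206] [0.5091  0.1863  0.11795]
lever_axis [(array([0.5639, 0.1191, 0.0951]), 0.81), (array([ 0.3017, -0.2264, -0.0021]), 0.73)]
lever_grip [(array([0.5076, 0.1828, 0.0946]), 0.64)]
30 [0.507  0.1835 0.1184] [0.50715 0.18525 0.11805]
```

carry_out:
  increments: [3,-0.2,-0.4,2,0,3,0,0,4,0,3,0,0,4,0,3,0,0,2,0,3,0,0,1.6,0]

```text
clock: 4.0
eef_pos: [0.5076, 0.1849, 0.0941]
tool_rot: [0.441, 0.898, -0.001, -0.001]
ft_force: [0.3, -0.1, 0.0]
grip_width: 0.0299
grasp_force: 0.0
```

```bash
python3 - <<'E'
from h import *
delta(.508,.185,.095,.657)
a=bot.camera("side")["pixels"]
u,v=cv2.imread("pics/side1.png").shape[:2]
p=bot.camera("wrist")["pixels"]
cv2.imwrite("pics/c2.png",np.hstack([cv2.resize(a[100:400,250:640],(390,300)),cv2.resize(p,(400,300))]))
E
```

```text
shift cm [-0.01  0.03 -0.09] turn 0.001 | pos [0.5076 0.1849 0.0941] F [ 0.33 -0.14  0.04] w 0.0299 tilt [-0.001 -0.    -1.   ] t 4.0 j [ 0.35  0.42 -0.12  1.04  0.    1.26]
```

View pics/c2.png

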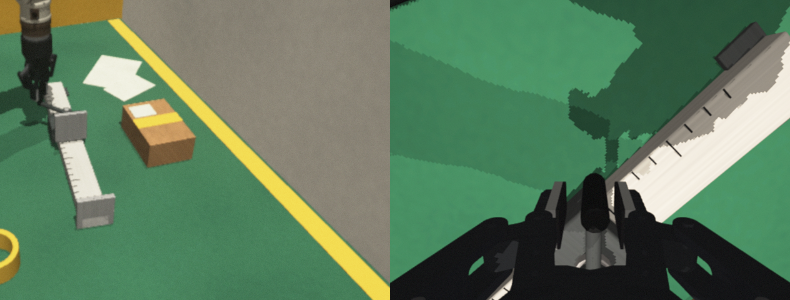

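The wrist view shows the post (595,200) centred between the open fingers, so I can start swinging it.

carry_out:
  increments: [3,0,0.2,0,0,3,0,0.2,0,0,3,0,0.2,0,0,3,0,0.2,0,0.02,3,0,0.2,0,0.02]

```text
clock: 4.72
eef_pos: [0.5152, 0.1902, 0.0953]
tool_rot: [0.46, 0.888, -0.001, -0.0]
ft_force: [-4.4, -4.6, 3.2]
grip_width: 0.0304
grasp_force: 2.4
```

carry_out:
  increments: [3,0,0.25,0,0.03,3,0,0.25,0,0.03,3,0,0.25,0,0.03,3,0,0.25,0,0.03,3,0,0.25,0,0.03]

```text
clock: 5.35
eef_pos: [0.5255, 0.1962, 0.0949]
tool_rot: [0.525, 0.851, -0.002, -0.0]
ft_force: [-3.9, -4.7, 2.7]
grip_width: 0.03
grasp_force: 2.5
```

```bash
cat >> h.py <<'E'
AX=np.array([.559,.118]); RY=np.arctan2(.993,.1175)
def lev():
    """lever angle and force in its frame if post sits against the pushing pad"""
    o=bot.get_obs();M=R.from_quat(o["tool_rot"]).as_matrix();y=M[:2,1]
    post=o["eef_pos"][:2]-y*(float(o["grip_width"])/2-.008)
    v=post-AX;L=v/np.hypot(*v);t=np.array([L[1],-L[0]]);F=o["ft_force"][:2]
    print("lever %.3f r %.4f"%(1.2-(np.arctan2(v[1],v[0])-RY),np.hypot(*v)),"Ftan %.2f Frad %.2f"%(F@t,F@L),"Fz",round(o["ft_force"][2],1),
     "along rail %.2f"%(F@[.1175,.993]),"yaw err %.3f"%(np.arctan2(*(y[::-1]))-np.arctan2(t[1],t[0])),"z",o["eef_pos"][2].round(4),"t",round(o["clock"],2),"off",((M[:2,0]@(o["eef_pos"][:2]-AX))).round(4))
E
python3 -c "
from h import *
lev()"
```

```text
lever 0.594 r 0.0849 Ftan -5.62 Frad -2.34 Fz 2.7 along rail -5.12 yaw err -0.023 z 0.0949 t 5.35 off 0.0849
```

carry_out:
  increments: [3,-0.04,0.25,0,0.03,3,-0.03,0.25,0,0.03,3,-0.03,0.25,0,0.03,3,-0.03,0.25,0,0.03,3,-0.03,0.25,0,0.03]

```text
clock: 5.98
eef_pos: [0.5371, 0.2003, 0.0949]
tool_rot: [0.587, 0.809, -0.002, -0.001]
ft_force: [-4.4, -2.7, 2.1]
grip_width: 0.0301
grasp_force: 2.6
```

```bash
python3 -c "
from h import *
lev()"
```

```text
lever 0.739 r 0.0851 Ftan -5.04 Frad -1.10 Fz 2.1 along rail -3.23 yaw err -0.028 z 0.0949 t 5.97 off 0.0851
```

carry_out:
  increments: [3,-0.03,0.25,0,0.03,3,-0.03,0.25,0,0.03,3,-0.03,0.25,0,0.03,3,-0.03,0.25,0,0.03,3,-0.03,0.25,0,0.03]

```text
clock: 6.6
eef_pos: [0.5493, 0.2028, 0.0949]
tool_rot: [0.646, 0.763, -0.002, -0.002]
ft_force: [-4.3, -1.0, 2.7]
grip_width: 0.0301
grasp_force: 2.7
```

carry_out:
  increments: [3,-0.03,0.2,0,0.02,3,-0.02,0.15,0,0.02,3,-0.01,0.1,0,0.01,3,-0.01,0.1,0,0.01,3,-0.01,0.1,0,0.01]

```text
clock: 7.22
eef_pos: [0.5559, 0.2035, 0.0949]
tool_rot: [0.672, 0.74, -0.001, -0.002]
ft_force: [-4.7, -0.2, 2.4]
grip_width: 0.0296
grasp_force: 2.6
```

```bash
python3 -c "
from h import *
lev()"
```

```text
lever 0.966 r 0.0854 Ftan -4.66 Frad 0.32 Fz 2.4 along rail -0.77 yaw err -0.019 z 0.0949 t 7.22 off 0.0854
```

carry_out:
  increments: [3,-0.01,0.1,0,0.01,3,-0.01,0.1,0,0.01,3,-0.01,0.1,0,0.01,3,-0.01,0.1,0,0.01,3,-0.01,0.05,0,0.01]

```text
clock: 7.85
eef_pos: [0.5605, 0.2037, 0.0949]
tool_rot: [0.69, 0.723, -0.001, -0.002]
ft_force: [-5.3, 0.4, 2.8]
grip_width: 0.03
grasp_force: 2.5
```

```bash
python3 -c "
from h import *
lev()"
```

```text
lever 1.018 r 0.0856 Ftan -5.27 Frad 0.72 Fz 2.8 along rail -0.24 yaw err -0.018 z 0.0949 t 7.85 off 0.0855
```

carry_out:
  increments: [3,-0.01,0.1,0,0.01,3,-0.01,0.1,0,0.01,3,-0.01,0.1,0,0.01,3,-0.01,0.05,0,0.01,3,0,0.05,0,0]

```text
clock: 8.48
eef_pos: [0.5644, 0.2037, 0.0949]
tool_rot: [0.705, 0.71, -0.001, -0.002]
ft_force: [-5.3, 2.2, 2.6]
grip_width: 0.0298
grasp_force: 2.5
```

```bash
python3 -c "
from h import *
lev()"
```

```text
lever 1.065 r 0.0857 Ftan -5.24 Frad 2.27 Fz 2.6 along rail 1.55 yaw err -0.010 z 0.0949 t 8.47 off 0.0857
```

carry_out:
  increments: [3,0,0.1,0,0.01,3,0,0.1,0,0.01,3,0,0.1,0,0.01,3,0,0.05,0,0.01,3,0,0.05,0,0]

```text
clock: 9.1
eef_pos: [0.5675, 0.2035, 0.0948]
tool_rot: [0.719, 0.695, -0.002, -0.003]
ft_force: [-7.6, 1.8, 4.4]
grip_width: 0.0301
grasp_force: 3.8
```

```bash
python3 -c "
from h import *
lev()"
```

```text
lever 1.099 r 0.0857 Ftan -7.67 Frad 1.62 Fz 4.4 along rail 0.84 yaw err -0.016 z 0.0948 t 9.1 off 0.0857
```

carry_out:
  increments: [3,0,0.05,-0.01,0,3,0,0.05,-0.01,0,3,0,0.05,-0.01,0,3,0,0.03,0,0,3,0,0,0,0]

```text
clock: 9.72
eef_pos: [0.5684, 0.2036, 0.0948]
tool_rot: [0.718, 0.696, -0.002, -0.003]
ft_force: [-8.7, 1.4, 3.5]
grip_width: 0.0301
grasp_force: 4.4
```

```bash
python3 -c "
from h import *
lev()"
```

```text
lever 1.110 r 0.0858 Ftan -8.78 Frad 1.14 Fz 3.5 along rail 0.34 yaw err -0.005 z 0.0948 t 9.72 off 0.0858
```

carry_out:
  increments: [3,0,0.05,-0.01,0,3,0,0.05,-0.01,0,3,0,0.05,-0.01,0,3,0,0.05,0,0,3,0,0.03,0,0]

```text
clock: 10.35
eef_pos: [0.5697, 0.2036, 0.0948]
tool_rot: [0.718, 0.696, -0.003, -0.004]
ft_force: [-10.3, 2.3, 4.4]
grip_width: 0.0299
grasp_force: 5.6
```

```bash
python3 -c "
from h import *
lev()"
```

```text
lever 1.126 r 0.0859 Ftan -10.42 Frad 1.89 Fz 4.4 along rail 1.11 yaw err 0.011 z 0.0948 t 10.35 off 0.0859
```

carry_out:
  increments: [3,0.01,0.05,0,0,3,0,0.05,0,0,3,0,0.05,0,0,3,0,0.05,0,0,3,0,0.03,0,0]

```text
clock: 10.98
eef_pos: [0.5711, 0.2037, 0.0948]
tool_rot: [0.718, 0.696, -0.003, -0.005]
ft_force: [-12.5, 2.2, 5.3]
grip_width: 0.0298
grasp_force: 6.6
```

```bash
python3 -c "
from h import *
lev()"
```

```text
lever 1.143 r 0.0861 Ftan -12.61 Frad 1.43 Fz 5.3 along rail 0.71 yaw err 0.029 z 0.0948 t 10.97 off 0.0861
```

carry_out:
  increments: [3,0,0,0,0,3,0,0,0,0,3,0,0,0,0,3,0,0,0,0,3,0,0,0,0]

```text
clock: 11.6
eef_pos: [0.5711, 0.2037, 0.0948]
tool_rot: [0.718, 0.696, -0.004, -0.005]
ft_force: [-11.9, 2.7, 4.9]
grip_width: 0.0297
grasp_force: 6.5
```

```bash
python3 -c "
from h import *
lev()"
```

```text
lever 1.143 r 0.0861 Ftan -12.01 Frad 1.97 Fz 4.9 along rail 1.29 yaw err 0.029 z 0.0948 t 11.6 off 0.0861
```

carry_out:
  increments: [3,0,0,0,0,3,0,0,0,0,3,0,0,0,0,3,0,0,0,0,3,0,0,0,0]

```text
clock: 12.22
eef_pos: [0.5711, 0.2037, 0.0948]
tool_rot: [0.718, 0.696, -0.003, -0.005]
ft_force: [-12.3, 2.5, 4.8]
grip_width: 0.0302
grasp_force: 6.5
```

carry_out:
  increments: [3,0,0,0,0,3,0,0,0,0,3,0,0,0,0,3,0,0,0,0,3,0,0,0,0]

```text
clock: 12.85
eef_pos: [0.5711, 0.2037, 0.0948]
tool_rot: [0.718, 0.696, -0.003, -0.005]
ft_force: [-11.6, 3.4, 5.1]
grip_width: 0.03
grasp_force: 6.5
```

```bash
python3 -c "
from h import *
lev()"
```

```text
lever 1.142 r 0.0861 Ftan -11.77 Frad 2.72 Fz 5.1 along rail 2.03 yaw err 0.028 z 0.0948 t 12.85 off 0.0861
```

carry_out:
  increments: [3,0,-0.05,0,0,3,0,-0.05,0,0,3,0,-0.05,0,0,3,0,-0.05,0,0,3,0,-0.05,0,0]

```text
clock: 13.48
eef_pos: [0.571, 0.2037, 0.095]
tool_rot: [0.718, 0.696, -0.002, -0.003]
ft_force: [-6.2, 1.9, 1.0]
grip_width: 0.0301
grasp_force: 3.4
```

carry_out:
  increments: [3,0,-0.05,0,0,3,0,-0.05,0,0,3,0,-0.05,0,0,3,0,-0.05,0,0,3,0,-0.05,0,0]

```text
clock: 14.1
eef_pos: [0.5709, 0.2032, 0.0953]
tool_rot: [0.719, 0.695, -0.0, -0.001]
ft_force: [-4.4, 2.2, -1.6]
grip_width: 0.0298
grasp_force: 2.0
```

```bash
python3 -c "
from h import *
lev()"
```

```text
lever 1.141 r 0.0856 Ftan -4.55 Frad 1.96 Fz -1.6 along rail 1.69 yaw err 0.026 z 0.0953 t 14.1 off 0.0855
```

carry_out:
  increments: [3,0,-0.05,0,0,3,0,-0.05,0,0,3,0,-0.05,0,0,3,0,-0.05,0,0,3,0,-0.05,0,0]

```text
clock: 14.72
eef_pos: [0.5698, 0.2023, 0.0961]
tool_rot: [0.719, 0.695, 0.0, 0.001]
ft_force: [-1.1, -0.7, -1.3]
grip_width: 0.0301
grasp_force: 0.8
```

```bash
python3 -c "
from h import *
lev()"
```

```text
lever 1.127 r 0.0847 Ftan -1.11 Frad -0.74 Fz -1.3 along rail -0.82 yaw err 0.011 z 0.0961 t 14.72 off 0.0846
```

carry_out:
  increments: [3,0,-0.05,0,0,3,0,-0.05,0,0,3,0,-0.1,0,0,3,0,-0.1,0,0,3,0,-0.1,0,0]

```text
clock: 15.35
eef_pos: [0.5655, 0.203, 0.0961]
tool_rot: [0.719, 0.695, 0.0, 0.0]
ft_force: [0.3, -0.1, -0.9]
grip_width: 0.0298
grasp_force: 0.0
```

```bash
python3 -c "
from h import *
lev()
p=bot.camera('wrist'); cv2.imwrite('pics/w3.png',p['pixels'])
P=cloud(p); s=(P[...,2]>.112)&(P[...,2]<.13)&(abs(P[...,0]-.566)<.03)&(abs(P[...,1]-.203)<.025)
q=P[s]; print(len(q),q.mean(0).round(4))
"
```

```text
lever 1.078 r 0.0852 Ftan 0.27 Frad -0.09 Fz -0.9 along rail -0.06 yaw err -0.038 z 0.0961 t 15.35 off 0.0851
4534 [0.5642 0.2075 0.1207]
```

View pics/w3.png

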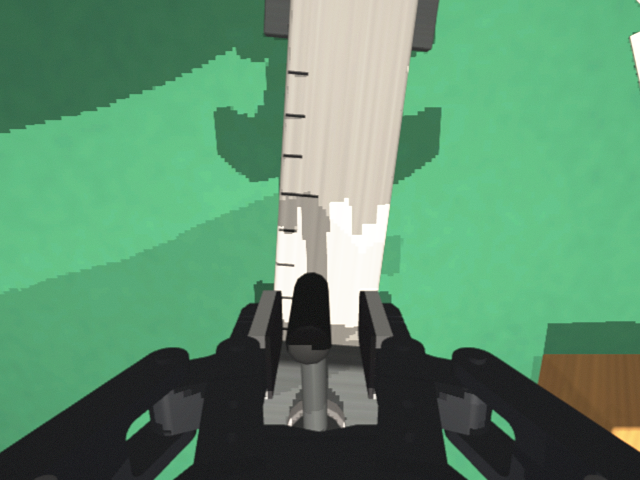

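The wrist view shows the post (312,320) free between the fingers (270 and 375). I'll centre on it, lift clear, and go to the buffer side.

carry_out:
  increments: [3,0,-0.15,0,0,3,0,0,-2,0,3,0,0,-3,0,3,0,0,-3,0,3,0,0,-3,0]

```text
clock: 16.02
eef_pos: [0.5636, 0.2029, 0.2068]
tool_rot: [0.719, 0.695, -0.0, 0.0]
ft_force: [-0.1, 1.3, 0.1]
grip_width: 0.0299
grasp_force: 0.0
```

```bash
python3 -c "
from h import *
delta(.547,.007,.078,-.118)
p=bot.camera('top')
for n in ['stop','lever_axis','lever_grip','buffer_face']:
    print(n,[(np.round(w(p,d['xyz']),4),round(d['p'],2)) for d in bot.place_of(p,n)[:1]])
"
```

```text
shift cm [-19.64  -1.02  12.89] turn 0.085 | pos [0.5636 0.2029 0.2068] F [-0.06  1.31  0.1 ] w 0.0299 tilt [-0. -0. -1.] t 16.02 j [ 0.35  0.45  0.24  1.36 -0.    1.95]
stop [(array([0.5638, 0.1184, 0.0019]), 0.79)]
lever_axis [(array([0.5563, 0.1214, 0.0982]), 0.8)]
lever_grip [(array([0.5665, 0.2034, 0.096 ]), 0.87)]
buffer_face [(array([0.5534, 0.0542, 0.0904]), 0.79)]
```

carry_out:
  increments: [0,-4,-0.2,0,0,0,-4,-0.2,0,0,0,-4,-0.2,0,0,0,-4,-0.2,0,0,0,-3.6,-0.2,0,0.085]

```text
clock: 16.9
eef_pos: [0.5461, 0.006, 0.2041]
tool_rot: [0.748, 0.663, -0.001, -0.001]
ft_force: [1.2, -0.3, -0.5]
grip_width: 0.0004
grasp_force: 0.0
```

carry_out:
  increments: [0,0,0,0,0,0,0,0,3.5,0,0,0,0,3.5,0,0,0,0,3.5,0,0,0,0,2.4,0]

```text
clock: 17.52
eef_pos: [0.5455, 0.0085, 0.074]
tool_rot: [0.747, 0.665, -0.001, -0.002]
ft_force: [-1.1, -0.6, -0.2]
grip_width: -0.0001
grasp_force: 0.0
```

```bash
python3 -c "
from h import *
delta(.553,.0565,.078,-.118)
p=bot.camera('wrist')['pixels'];a=bot.camera('side')['pixels'];cv2.imwrite('pics/c4.png',np.hstack([cv2.resize(a[120:320,250:450],(300,300)),cv2.resize(p,(400,300))]))
"
```

```text
shift cm [ 4.86  0.19 -0.41] turn 0.002 | pos [0.5455 0.0085 0.074 ] F [-1.09 -0.59 -0.18] w -0.0001 tilt [-0.004  0.    -1.   ] t 17.52 j [ 0.02  0.45 -0.13  1.    0.    1.7 ]
```

View pics/c4.png

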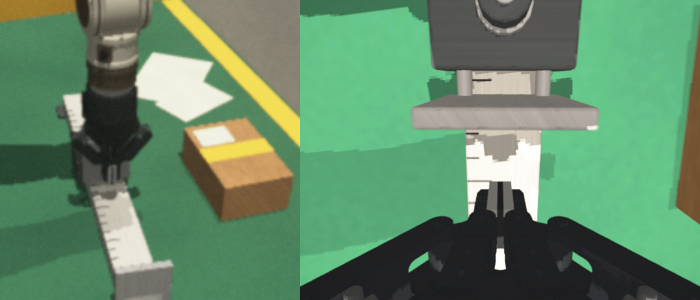

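Shut fingers (503,200) face the middle of the buffer plate (505,115), with about 37 mm of gap. Approaching.

carry_out:
  increments: [0,0.6,0.2,-0.4,0,0,0.8,0,0,0,0,0.8,0,0,0,0,0.6,0,0,0,0,0.3,0,0,0]

```text
clock: 18.25
eef_pos: [0.5531, 0.0385, 0.0812]
tool_rot: [0.747, 0.664, 0.0, 0.0]
ft_force: [-0.5, 0.9, 0.6]
grip_width: 0.0003
grasp_force: 0.0
```

carry_out:
  increments: [0,0.1,0,0,0,0,0.1,0,0,0,0,0.1,0,0,0,0,0.1,0,0,0,0,0.1,0,0,0]

```text
clock: 18.88
eef_pos: [0.5535, 0.0428, 0.0809]
tool_rot: [0.748, 0.664, -0.0, -0.0]
ft_force: [0.3, -0.6, -0.6]
grip_width: -0.0003
grasp_force: 0.0
```

carry_out:
  increments: [0,0.1,0,0,0,0,0.1,0,0,0,0,0.1,0,0,0,0,0.1,0,0,0,0,0.1,0,0,0]

```text
clock: 19.5
eef_pos: [0.5541, 0.0475, 0.0809]
tool_rot: [0.748, 0.664, -0.0, 0.0]
ft_force: [0.8, -1.5, 0.7]
grip_width: -0.0002
grasp_force: 1.0
```

carry_out:
  increments: [0,0.06,0,0,0,0,0.06,0,0,0,0,0.06,0,0,0,0,0.06,0,0,0,0,0,0,0,0]

```text
clock: 20.12
eef_pos: [0.5543, 0.0493, 0.0809]
tool_rot: [0.748, 0.664, -0.001, 0.001]
ft_force: [-1.7, -5.7, 2.1]
grip_width: 0.0
grasp_force: 2.8
```

carry_out:
  increments: [0,0.08,0,0,0,0,0.08,0,0,0,0,0.08,0,0,0,0,0.06,0,0,0,0,0.04,0,0,0]

```text
clock: 20.75
eef_pos: [0.5545, 0.0513, 0.081]
tool_rot: [0.748, 0.664, -0.002, 0.002]
ft_force: [-1.5, -9.8, 3.6]
grip_width: -0.0
grasp_force: 4.8
```

```bash
python3 -c "
from h import *
F=bot.get_obs()['ft_force'];print(F.round(2),'along rail',F@[.1175,.993,0])"
```

```text
[-1.45 -9.75  3.64] along rail -9.855910522385905
```

carry_out:
  increments: [0,0.06,0,0,0,0,0.06,0,0,0,0,0.06,0,0,0,0,0,0,0,0,0,0,0,0,0]

```text
clock: 21.38
eef_pos: [0.5546, 0.0523, 0.081]
tool_rot: [0.748, 0.663, -0.002, 0.002]
ft_force: [-2.6, -11.9, 2.2]
grip_width: 0.0001
grasp_force: 5.8
```

```bash
python3 -c "
from h import *
F=bot.get_obs()['ft_force'];print(F.round(2),'along rail',F@[.1175,.993,0])"
```

```text
[ -2.64 -11.87   2.22] along rail -12.093176133017186
```

Steady at about 12 N, so I'll hold it there.

carry_out:
  increments: [0,0,0,0,0,0,0,0,0,0,0,0,0,0,0,0,0,0,0,0,0,0,0,0,0]

```text
clock: 22.0
eef_pos: [0.5547, 0.0523, 0.081]
tool_rot: [0.748, 0.663, -0.002, 0.002]
ft_force: [-1.4, -10.8, 1.8]
grip_width: -0.0002
grasp_force: 5.7
```

carry_out:
  increments: [0,0,0,0,0,0,0,0,0,0,0,0,0,0,0,0,0,0,0,0,0,0,0,0,0]

```text
clock: 22.62
eef_pos: [0.5547, 0.0523, 0.081]
tool_rot: [0.748, 0.663, -0.002, 0.002]
ft_force: [-1.6, -11.8, 2.4]
grip_width: -0.0001
grasp_force: 5.7
```

carry_out:
  increments: [0,-0.08,0,0,0,0,-0.08,0,0,0,0,-0.08,0,0,0,0,-0.08,0,0,0,0,-0.08,0,0,0]

```text
clock: 23.25
eef_pos: [0.5544, 0.0499, 0.0809]
tool_rot: [0.748, 0.664, -0.001, 0.001]
ft_force: [-0.4, -7.5, 1.9]
grip_width: -0.0002
grasp_force: 3.3
```

carry_out:
  increments: [0,-0.1,0,0,0,0,-0.1,0,0,0,0,-0.1,0,0,0,0,-0.1,0,0,0,0,-0.1,0,0,0]

```text
clock: 23.88
eef_pos: [0.554, 0.0471, 0.0809]
tool_rot: [0.747, 0.664, 0.0, -0.0]
ft_force: [0.1, -1.3, 0.5]
grip_width: -0.0001
grasp_force: 0.5
```

carry_out:
  increments: [0,-0.2,0,0,0,0,-0.5,0,0,0,0,-0.8,0,0,0,0,-1,0,0,0,0,-1,0,0,0]

```text
clock: 24.5
eef_pos: [0.5497, 0.0109, 0.0809]
tool_rot: [0.748, 0.664, -0.0, -0.0]
ft_force: [-0.5, 0.2, 0.6]
grip_width: 0.0002
grasp_force: 0.0
```

carry_out:
  increments: [0,0,0,-3,0,0,0,0,-4,0,0,0,0,-4,0,0,0,0,-2,0,0,0,0,0,0]

```text
clock: 25.12
eef_pos: [0.5511, 0.0112, 0.2128]
tool_rot: [0.748, 0.664, 0.002, 0.001]
ft_force: [0.4, 0.8, -0.0]
grip_width: 0.0003
grasp_force: 0.0
```

```bash
python3 -c "
from h import *
p=bot.camera('top'); cv2.imwrite('pics/top5.png',p['pixels'])
for n in ['stop','lever_axis','lever_grip','buffer_face']:
    print(n,[(np.round(w(p,d['xyz']),4),round(d['p'],2)) for d in bot.place_of(p,n)[:1]])
P=cloud(p)
s=(P[...,2]>.108)&(P[...,2]<.13)&(abs(P[...,0]-.54)<.12)&(abs(P[...,1]-.13)<.13)
n,l,st,c=cv2.connectedComponentsWithStats(s.astype(np.uint8))
for i in range(1,n):
    if st[i,4]>8: print(st[i],P[l==i].mean(0).round(4))
"
```

```text
stop [(array([ 0.5613,  0.1193, -0.0045]), 0.59)]
lever_axis [(array([0.5573, 0.1183, 0.0994]), 0.78)]
lever_grip []
buffer_face [(array([ 0.771 ,  0.0235, -0.0023]), 0.23)]
[226 207   9   8  54] [0.5606 0.2007 0.1197]
```

View pics/top5.png

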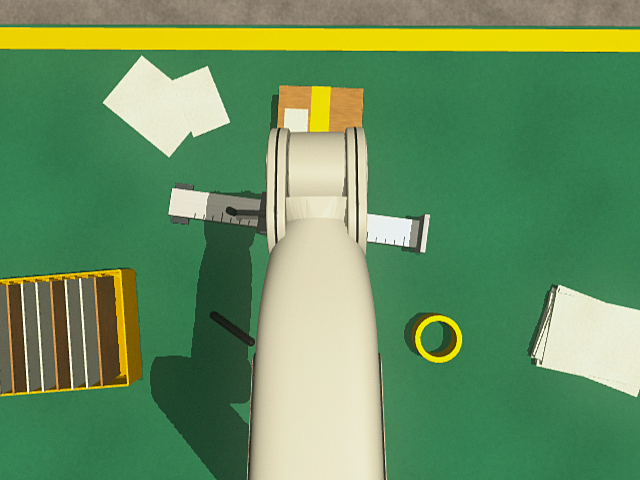

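The stop has held and the post is at (231,211). The arm is hiding the rest, so I'll back it away for a final check.

carry_out:
  increments: [0,-5,0,-1,0,0,-5,0,-1,0,0,-5,0,0,0,0,-5,0,0,0,0,-4,0,0,0]

```text
clock: 26.0
eef_pos: [0.5207, -0.2283, 0.2296]
tool_rot: [0.748, 0.664, -0.0, -0.001]
ft_force: [-0.1, -0.0, 0.4]
grip_width: 0.0002
grasp_force: 0.0
```

```bash
python3 -c "
from h import *
p=bot.camera('top'); cv2.imwrite('pics/top6.png',p['pixels'])
for n in ['stop','lever_axis','lever_grip','buffer_face','tape','marker','parcel']:
    print(n,[(np.round(w(p,d['xyz']),4),round(d['p'],2)) for d in bot.place_of(p,n)[:1]])
P=cloud(p)
s=(P[...,2]>.108)&(P[...,2]<.13)&(abs(P[...,0]-.54)<.12)&(abs(P[...,1]-.13)<.13)
n,l,st,c=cv2.connectedComponentsWithStats(s.astype(np.uint8))
for i in range(1,n):
    if st[i,4]>8: print(st[i],P[l==i].mean(0).round(4))
"
```

```text
stop [(array([0.5617, 0.117 , 0.0012]), 0.66)]
lever_axis [(array([0.5586, 0.1198, 0.0974]), 0.89)]
lever_grip [(array([0.5606, 0.201 , 0.0978]), 0.65)]
buffer_face [(array([0.5532, 0.0559, 0.0928]), 0.65)]
tape [(array([ 0.3028, -0.232 ,  0.0066]), 0.81)]
marker [(array([0.3081, 0.2159, 0.0005]), 0.8)]
parcel [(array([ 0.772 ,  0.0238, -0.0008]), 0.77)]
[295 196  10  40 200] [0.5536 0.0614 0.114 ]
[226 207   9   8  56] [0.5606 0.2007 0.1196]
```

```bash
python3 -c "
from h import *
print(bot.job_done())"
```

```text
the job is handed in; nothing more can be done
None
```

I swung the lever clockwise until it went solid, leaned on it with about 12 N for about 2.5 s without it turning further, and let go slowly. I then pressed the buffer with about 12 N for about 1.3 s; the camera showed no shift of the stop or the bystanders, and I handed the job in at about 26 s.

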